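# Load the tube rack into the reader against its hidden stop

### The job

Load the green tube rack into the bay of the bench-top reader, nose first with its white push plate last, and slide it in until you feel it press against the stop hidden inside. Do not force it; leave it standing flat and fully home against the stop, let go, and leave everything else on the bench where it is.

Things in the scene. Friction and masses are not known exactly. Their poses are not given: they have to be found in the camera images.
- rack: Loose green tube rack with eight blue caps, 140 mm long (x), 64 mm wide (y), 0.14 to 0.26 kg, standing on the bench. Origin: centre of its underside; x points to its nose, z up. Green body 36 mm high, caps to 54 mm. It slides on the bench with 0.6 to 2 N, a little more where it rubs a guide.
- rack_nose (a point): middle of the rack's nose face, 70 mm ahead of the rack's origin, 18 mm up
- rack_plate (a point): middle of the outer face of the white push plate at the rack's tail, 70 mm behind the rack's origin, 40 mm up; the plate is 6 mm thick, 64 mm wide, 60 mm high
- rack_grip (a point): point in the white grip fin in the middle of the rack, on the rack's z axis 58 mm up: pinch it across y. The fin is 36 mm long (x), 14 mm thick (y), from 36 to 72 mm high; the nearest caps begin 25 mm from its centre along x
- reader: Fixed white and grey bench-top reader, 260 mm deep (x), 220 mm wide (y); 90 mm high for the first 100 mm behind the mouth, then 155 mm. Origin: middle of the mouth of its bay, on the bench; x points straight into the bay, z up. The bay's floor is the bench; its roof is 80 mm up. The guides in it stay below 26 mm.
- lane_entry (a point): middle of the wide end of the lane, 43 mm before the mouth, on the bench. Two aluminium guides, 26 mm high, stand about 97 mm apart here, narrow to 67 mm at 10 mm before the mouth, and run on at 67 mm into the bay, lined up with the reader's x
- stop_zone (a point): point in the bay 105 mm behind the mouth, 20 mm up. The hidden stop, a rigid steel plate across the lane, is set anywhere from 15 mm before to 15 mm beyond it, differently each time. Home, 20 to 50 mm of the rack stays outside and the grip fin is under the roof, so the last part must be pushed from behind
- sensor (a joint): light sprung pin (at most 0.4 N) that stands 10 mm proud of the hidden stop: 0 untouched, about 0.010 (m) when the rack's nose lies against the stop. The pin is too weak to be felt or to push the rack back.
- tip_box: Bystander, loose: grey box of blue pipette tips, 85 x 122 x 70 mm; origin at the centre of its underside. Leave it alone.
- marker: Bystander, loose: yellow and black highlighter lying on the bench, 120 x 22 x 16 mm; origin at the centre of its underside. Leave it alone.
- beaker: Bystander, loose: clear plastic beaker, 80 mm across, 100 mm tall; origin at the centre of its underside. Leave it alone.
- tape: Bystander, loose: roll of cream tape lying flat, 100 mm across, 24 mm tall; origin at the centre of its underside. Leave it alone.
- tube_block: Bystander, loose: orange two-hole tube block, 60 x 110 x 45 mm; origin at the centre of its underside. Leave it alone.
- flask: Bystander, loose: amber bottle with blue cap, 70 mm across, 150 mm tall; origin at the centre of its underside. Leave it alone.
There are look-alikes about, which are no part of the job. What is shaped like the rack but yellow is not meant.

How it is judged:
On the way, in this order (a step that is already met when the one before it is completed fails the run):
1. the rack's nose is in the bay, at least 10 mm past the mouth, lined up with the lane and flat on the bench (x of rack_nose in the frame of reader above 0.01 m and y of rack_nose in the frame of reader between -0.004 and 0.004 m and angle between the x axis of rack and the x axis of reader, either way round below 0.06 rad and angle between rack's own z axis and vertical below 0.06 rad and height (world z) of rack below 0.005 m), for 0.1 s.
2. the rack presses against the hidden stop with more than 1 N (contact force between rack and reader above 1 N and x of rack_nose in the frame of reader above 0.085 m and value of joint sensor above 0.008 m).
At the end, for the whole second after the job is handed in: The rack stands flat in the bay, nose first, within 4 mm of the lane's middle and 0.06 rad of its direction, its nose within 3 mm of the hidden stop (sensor above 0.007), released and at rest; all else stands where it was (value of joint sensor above 0.007 m and y of rack_nose in the frame of reader between -0.004 and 0.004 m and angle between the x axis of rack and the x axis of reader, either way round below 0.06 rad and angle between rack's own z axis and vertical below 0.06 rad and height (world z) of rack below 0.005 m and x of rack_nose in the frame of reader above 0.084 m and linear speed of rack below 0.01 m/s and contact force between the fingers and rack below 0.1 N); the robot touches nothing.
It fails at once if the rack is forced against the reader with more than 45 N (contact force between rack and reader above 45 N).
It fails at once if the rack is tipped by more than 0.6 rad (angle between rack's own z axis and vertical above 0.6 rad).
It fails at once if another thing on the bench is moved by more than 30 mm (distance of any of tip_box, marker, beaker, tape, tube_block, flask from where it was at the start of the episode above 0.03 m).
It also fails if it takes over 61 s, if anything falls off the work surface, if the arm or the gripper's body presses on something with over 40 N, if the wrist force passes 120 N, or if a joint passes its speed limit or range.

### The arm

A 6-joint arm with a two-finger parallel gripper is mounted at the origin on the work surface. World frame = base frame: x ahead of the robot, y to its left, z up, the work surface at z = 0. Lengths are in m, angles in rad, forces in N, time in s.
With the tool pointing down it reaches from about 0.35 to 0.975 m from the base axis. Payload 4.9 kg.
Tool frame: the origin (TCP) lies on the front face of the gripper's body, between the roots of the fingers; the fingertips stand ctrl.finger_overhang ahead of it and the grasp point (between the pads) lies 54 mm ahead of it (ctrl.finger_overhang is the distance from the TCP to the fingertips, in m); z points along the fingers, y is the line along which they close (so a half turn about z gives the same grasp; the last joint's range is limited). The gripper opens to 85 mm and grips with 20 to 120 N. Pads are 22 mm wide; open, the fingers measure 114 mm over their backs; the gripper's body (76 mm by 85 mm) begins 54 mm behind the grasp point. The pads swing forward as they close: fully open they stand 13 mm farther back than shut.
Start: joints at [-1.357, 0.053, 1.613, -0, 1.476, -0.119], TCP at [0.204, -0.591, 0.304] pointing down, gripper open.
Joint ranges: [-3.01, 3.01], [-1.01, 2.22], [0.06, 2.58], [-1.02, 4.17], [0.09, 2.62], [-3.14, 3.14]. Speed limits (rad/s): [2.57, 2.57, 3.14, 3.14, 3.14, 3.14].

### API

Orientations are given as a rotation vector (axis times angle).
In Python, from station import ctrl, vision gives the robot as it stands. The module is installed in compiled form; this text tells all that it offers.
- The arm moves only by the tool drive_tool, never from a script. Its argument "rows" is a list of rows, each a list of 2 entries, a list of its own where there are three numbers: the shift along the tool's x, y, z in m, then the turn about the tool's z in rad. A call has 1 to 10 rows; each row shifts and turns the commanded pose from where the row before left it, along the tool's axes as they then stand; what a row does not reach is not made up. A row lasts 1/10 s, in which the tool goes at most 50 mm and 8.59 degrees, less where a joint would pass 70% of its speed; a pose out of reach is approached as far as the arm can. A call with a gripper value outside its range is refused whole. "jaw" is the closure, from 0 (fully open) to 1 (shut), set as the call begins (left out, the last holds). The fingers move at their own pace and stop on an object; "grip_force" is the grip in N (left out, the last holds). Time passes only in rows, so rows that do not move let the fingers close. It gives the time, the measured TCP pose, the force, the opening and the grip force at its end, in the units of the state.
- ctrl.get_obs(): the state, without advancing time (a new reading comes with each control period).
- vision.get_image(name): name is "scene" or "side" or "wrist"; returns a dict with "image" (420x560x3 uint8, blue, green, red), "vertical_fov" (degrees; the focal length in pixels is half the picture's height over the tangent of half this angle, whatever the lens; pixels are square), "cx", "cy" (the principal point, pixels), "R" (3x3) and "t" (3): a world point X has camera coordinates R X + t. Camera axes: x right, y down, z forward; pixel columns grow to the right and rows downward; lengths in m; the calibration is good to about 2 mm. A picture is of the moment at which its call begins. There is no depth.
- ctrl.finish_job(): hands the job in; it is judged then, once.
The state is a dict: "t": time; "q": joint angles; "dq": joint speeds; "effort": joint torques, N m; "tool_pos": TCP position; "tool_rot": TCP orientation; "contact_force": force on the tool from outside, world axes, zero at the start; "wrist_torque": the same for the moment, N m; "opening": finger opening in m; "grip_force": force on a finger pad.
Only numpy, scipy, OpenCV 4.12 (cv2) and the standard library are available. Lean on these libraries where they do the work, as an engineer would, in place of code of your own. Each camera call takes 0.05 s, during which the arm holds its last target. There are 200 camera calls.

## Working session

There is one attempt and no reset: what is moved stays moved. The work goes in short steps, Python scripts to look and compute and a tool call to move; the robot and the scene stay as the last step left them, time stands still between calls to the robot, and variables do not carry over. Pictures are saved under pics/ and viewed, at most 10 in all, crops included, and the job is handed in when it is done.

Besides the shell and the picture viewer there is one more tool, called after "Emit:" in YAML: its name, and indented under it one key for each argument. drive_tool: Moves the arm, as the interface text tells. Its arguments: {"type":"object","properties":{"rows":{"type":"array","items":{"type":"array"}},"jaw":{"type":"number"},"grip_force":{"type":"number"}},"required":["rows"]}

```bash
mkdir -p pics; cat > h.py <<'E'
import numpy as np,cv2
from station import ctrl,vision
def grab(n,fn=None):
    d=vision.get_image(n)
    if fn: cv2.imwrite('pics/'+fn,d['image'])
    d['f']=d['image'].shape[0]/2/np.tan(np.radians(d['vertical_fov'])/2)
    return d
def back(d,u,v,z):
    r=np.array([(u-d['cx'])/d['f'],(v-d['cy'])/d['f'],1.]);R=np.array(d['R']);t=np.array(d['t'])
    c=-R.T@t;w=R.T@r
    return c+w*(z-c[2])/w[2]
def proj(d,X):
    p=np.array(d['R'])@np.array(X)+d['t'];return p[0]/p[2]*d['f']+d['cx'],p[1]/p[2]*d['f']+d['cy']
E
python3 - <<'E'
from h import *
import pickle
a=grab('scene','s1.png');b=grab('side','d1.png')
pickle.dump((a,b),open('v.pkl','wb'))
print(ctrl.get_obs(),ctrl.finger_overhang)
for d in(a,b): print(-np.array(d['R']).T@d['t'],d['f'])
E
```

```text
{'t': 0.1, 'q': array([-1.35700379e+00,  5.32587902e-02,  1.61414916e+00, -2.92023654e-06,
        1.47601390e+00, -1.18967677e-01]), 'dq': array([-0.00301608, -0.00136438, -0.00298398,  0.00056273, -0.00085011,
       -0.00020785]), 'effort': array([ 3.90517507e-04, -3.94907212e+01, -3.71364212e+01, -7.72772592e-05,
        3.91459369e-03, -9.33416970e-06]), 'tool_pos': array([ 0.20408478, -0.5902835 ,  0.30281021]), 'tool_rot': array([-3.09640770e+00, -5.19988124e-01,  1.40658053e-04]), 'contact_force': array([ 0.0743219 ,  0.68144254, -0.15141791]), 'wrist_torque': array([ 0.03904542, -0.03077105, -0.04133596]), 'grip_force': 0.0, 'opening': 0.08540288797033958} 0.0726
[ 1.00084372 -0.50559663  0.97411565] 462.0318962452579
[0.86592676 0.73811692 0.64782098] 393.77331886669646
```

View pics/s1.png

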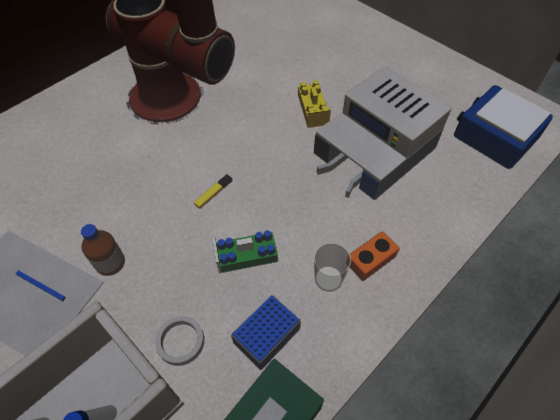

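View pics/d1.png

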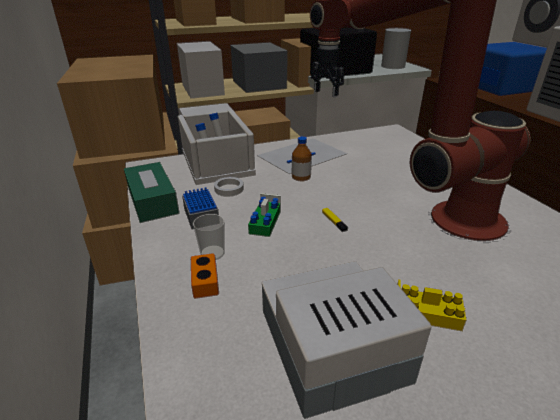

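The scene picture shows three candidates: the green rack with blue caps at (246,251), the yellow look-alike at (313,103) and a dark green box at (275,400). I choose (246,251). The reader is at (385,130), with the guides at (333,163) and (354,182). Next is one close crop to check both.

```bash
python3 - <<'E'
import cv2,numpy as np
i=cv2.imread('pics/s1.png')
a=cv2.resize(i[220:285,200:300],None,fx=4,fy=4,interpolation=cv2.INTER_CUBIC)
b=cv2.resize(i[110:210,300:400],None,fx=4,fy=4,interpolation=cv2.INTER_CUBIC)
c=np.zeros((400,800,3),np.uint8);c[:260,:400]=a;c[:,400:]=b
cv2.imwrite('pics/c1.png',cv2.convertScaleAbs(c,alpha=1.5))
E
```

```text
(no output)
```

View pics/c1.png

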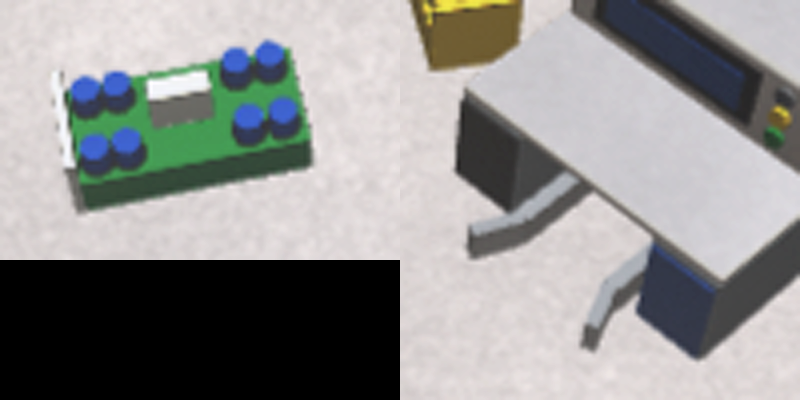

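The crop confirms the green rack: its white push plate is at the left, crop (65,120), and its nose at the right, crop (300,110). The fin top is at about crop (179,87). The reader's mouth edge runs from crop (465,92) to (722,280), and both guides are visible.

```bash
cat > e.py <<'E'
from h import *
import pickle
a,b=pickle.load(open('v.pkl','rb'))
A=lambda x,y,z:back(a,200+x/4-.4,220+y/4-.4,z)
B=lambda x,y,z:back(a,300+(x-400)/4-.4,110+y/4-.4,z)
ft=A(179,86,.072);print('fin',ft)
p1=A(58,72,.06);p2=A(70,165,.06);print('plate',p1,p2,np.linalg.norm(p1-p2),(p1+p2)/2)
n1=A(290,48,.036);n2=A(310,140,.036);print('nose',n1,n2,np.linalg.norm(n1-n2),(n1+n2)/2)
v=(n1+n2)/2-(p1+p2)/2;print('yaw rack',np.arctan2(v[1],v[0]),np.hypot(*v[:2]))
m1=B(465,92,.09);m2=B(722,280,.09);e=m1-m2;print('mouth',m1,m2,np.linalg.norm(e),(m1+m2)/2,'yaw',np.arctan2(-e[0],e[1]))
g1=B(470,230,.026);g2=B(590,325,.026);print('guide ends',g1,g2,np.linalg.norm(g1-g2),(g1+g2)/2)
E
python3 e.py
```

```text
fin [ 0.57828619 -0.19736983  0.072     ]
plate [ 0.51655315 -0.23554567  0.06      ] [ 0.56646503 -0.26986077  0.06      ] 0.06056997935236597 [ 0.54150909 -0.25270322  0.06      ]
nose [ 0.58930999 -0.1214532   0.036     ] [ 0.64099174 -0.15664799  0.036     ] 0.06252740001326096 [ 0.61515087 -0.13905059  0.036     ]
yaw rack 0.9958601302645391 0.13542536948143155
mouth [0.4821573  0.14592513 0.09      ] [0.69475066 0.14045912 0.09      ] 0.21266361320024174 [0.58845398 0.14319212 0.09      ] yaw 1.5450909024485309
guide ends [0.52928669 0.10447031 0.026     ] [0.63512313 0.10038614 0.026     ] 0.10591521565670171 [0.58220491 0.10242822 0.026     ]
```

Emit:
drive_tool:
  rows:
    - [[0.0345, -0.018, 0], 0]
    - [[0.0345, -0.018, 0], 0]
    - [[0.0345, -0.018, 0], 0]
    - [[0.0345, -0.018, 0], 0]
    - [[0.0345, -0.018, 0], 0]
    - [[0.0345, -0.018, 0], 0]
    - [[0.0345, -0.018, 0], 0]
    - [[0.0345, -0.018, 0], 0]
    - [[0.0345, -0.018, 0], 0]
    - [[0.0345, -0.018, 0], 0]
  jaw: 0

```text
t: 1.1
tool_pos: [0.4722, -0.3064, 0.3034]
tool_rot: [-3.098, -0.52, 0.001]
contact_force: [0.3, -0.6, 0.8]
opening: 0.0853
grip_force: 0.0
```

Emit:
drive_tool:
  rows:
    - [[0.0345, -0.018, 0], 0]
    - [[0.0345, -0.018, 0], 0]
    - [[0.0345, -0.018, 0], 0]
    - [[0.0345, -0.018, 0], 0]
    - [[0, 0, 0.01], -0.133]
    - [[0, 0, 0.01], -0.133]
    - [[0, 0, 0.01], -0.133]
    - [[0, 0, 0.01], -0.133]
    - [[0, 0, 0.01], -0.133]
    - [[0, 0, 0], 0]

```text
t: 2.1
tool_pos: [0.5773, -0.1942, 0.2513]
tool_rot: [-2.756, -1.501, 0.004]
contact_force: [-0.6, 0.4, -0.3]
opening: 0.0853
grip_force: 0.0
```

```bash
python3 - <<'E'
from h import *
import pickle
d=grab('wrist','w1.png');pickle.dump(d,open('w1.pkl','wb'))
o=ctrl.get_obs();print(o['t'],o['tool_pos'],o['tool_rot'],o['q'])
E
```

```text
2.15 [ 0.57774635 -0.1944192   0.25247112] [-2.75865384e+00 -1.49842298e+00  2.55845888e-03] [-4.46635446e-01  5.41589832e-02  1.69845724e+00  1.22668535e-06
  1.39175779e+00  1.28989215e-01]
```

View pics/w1.png

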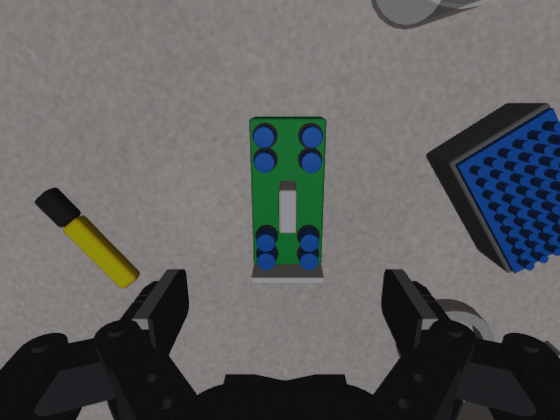

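The wrist view shows the rack centred and almost aligned: nose corners at (249,118) and (326,118), plate top edge at (252..323,279), and the fin top spanning x 280–296, y 190–233. The tip box and marker are clear of it.

```bash
python3 - <<'E'
from h import *
import pickle
d=pickle.load(open('w1.pkl','rb'))
c=[back(d,*p,.072) for p in((279.5,189.5),(295.5,189.5),(296,233),(280,233))]
m=np.mean(c,0);print('fin',m)
n=(back(d,249,118,.036)+back(d,326,118,.036))/2
p=(back(d,252,279,.06)+back(d,323,279,.06))/2;v=n-p
print(n,p,np.hypot(*v[:2]),'mid',(n+p)/2,'yaw',np.arctan2(v[1],v[0]))
o=ctrl.get_obs();th=2*np.arctan2(-o['tool_rot'][1],-o['tool_rot'][0]);print(th)
e=m-o['tool_pos'];print(e[0]*np.cos(th)+e[1]*np.sin(th),e[0]*np.sin(th)-e[1]*np.cos(th))
E
```

```text
fin [ 0.57561095 -0.19874002  0.072     ]
[ 0.61309742 -0.1402161   0.036     ] [ 0.53969785 -0.25432245  0.06      ] 0.1356751908193284 mid [ 0.57639764 -0.19726927  0.048     ] yaw 0.9991767990257479
0.9951714452008622
-0.004786955356705318 0.0005607937568802492
```

Emit:
drive_tool:
  rows:
    - [[-0.004, 0.0005, 0.03], 0]
    - [[0, 0, 0.03], 0]
    - [[0, 0, 0.03], 0]
    - [[0, 0, 0.02], 0]
    - [[0, 0, 0.015], 0]
    - [[0, 0, 0.013], 0]
    - [[0, 0, 0], 0]
    - [[0, 0, 0], 0]

```text
t: 2.95
tool_pos: [0.5771, -0.1986, 0.1166]
tool_rot: [2.758, 1.502, 0.001]
contact_force: [0.6, -0.2, 0.7]
opening: 0.0856
grip_force: 0.0
```

Emit:
drive_tool:
  rows:
    - [[0, 0, 0], 0]
    - [[0, 0, 0], 0]
    - [[0, 0, 0], 0]
    - [[0, 0, 0], 0]
    - [[0, 0, 0], 0]
    - [[0, 0, 0], 0]
    - [[0, 0, 0], 0]
    - [[0, 0, 0], 0]
  jaw: 1
  grip_force: 30

```text
t: 3.75
tool_pos: [0.5767, -0.1984, 0.1162]
tool_rot: [2.758, 1.503, 0.0]
contact_force: [-0.1, 1.3, 1.7]
opening: 0.0137
grip_force: 34.9
```

Emit:
drive_tool:
  rows:
    - [[0, 0, -0.02], 0]
    - [[0, 0, -0.02], 0]
    - [[0, 0, -0.02], 0]
    - [[0.031, -0.018, 0], 0]
    - [[0.031, -0.018, 0], 0]
    - [[0.031, -0.018, 0], 0]
    - [[0.031, -0.018, 0], 0]
    - [[0.03, -0.018, 0], 0]
    - [[0, 0, 0], -0.13]
    - [[0, 0, 0], -0.13]

```text
t: 4.75
tool_pos: [0.584, -0.0187, 0.1751]
tool_rot: [-2.533, -1.857, 0.001]
contact_force: [-0.5, 0.5, -1.9]
opening: 0.0136
grip_force: 34.5
```

Emit:
drive_tool:
  rows:
    - [[0, 0, 0], -0.13]
    - [[0, 0, 0], -0.13]
    - [[0, 0, 0], -0.03]
    - [[0, 0, 0], 0]
    - [[0, 0, 0], 0]

```text
t: 5.25
tool_pos: [0.5843, -0.0202, 0.1756]
tool_rot: [-2.249, -2.193, 0.0]
contact_force: [0.4, 0.4, -1.0]
opening: 0.0133
grip_force: 34.5
```

```bash
python3 - <<'E'
from h import *
import pickle
d=grab('wrist','w2.png');pickle.dump(d,open('w2.pkl','wb'))
cv2.imwrite('pics/w2b.png',cv2.convertScaleAbs(cv2.resize(d['image'],(800,600),interpolation=cv2.INTER_CUBIC),alpha=1.4))
o=ctrl.get_obs();print(o['t'],o['tool_pos'],o['tool_rot'],o['opening'])
E
```

```text
5.3 [ 0.58438152 -0.02021212  0.17574048] [-2.24837684e+00 -2.19389888e+00  2.34780904e-04] 0.013371056377330017
```

View pics/w2b.png

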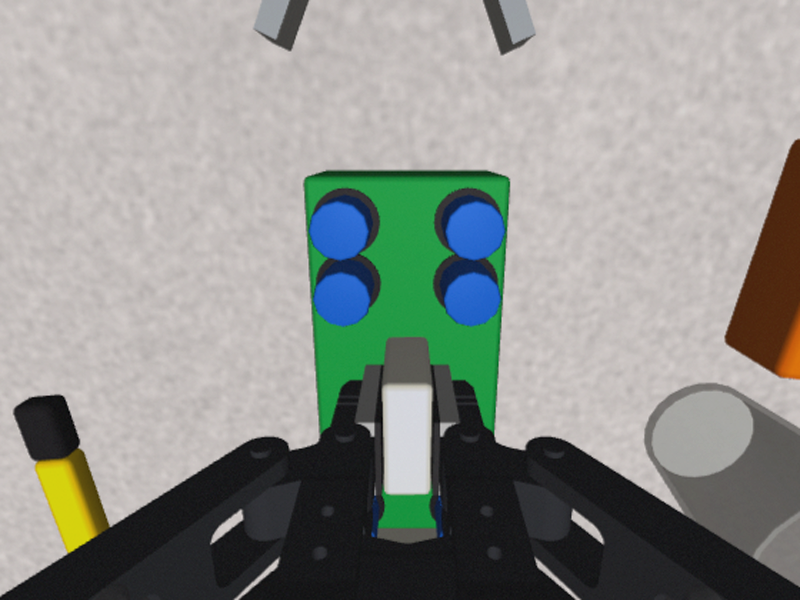

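The guide ends show at (290,50) and (501,54), with the rack's nose edge at (305..510,178). The rack is held square. One higher look will give the lane direction.

Emit:
drive_tool:
  rows:
    - [[0, 0, -0.03], 0]
    - [[0, 0, -0.03], 0]
    - [[0, 0, -0.03], 0]
    - [[0, 0, -0.03], 0]
    - [[0, 0, 0], 0]
    - [[0, 0, 0], 0]

```text
t: 5.9
tool_pos: [0.5846, -0.0202, 0.2963]
tool_rot: [2.247, 2.194, 0.001]
contact_force: [-1.3, 0.2, -1.7]
opening: 0.0136
grip_force: 34.6
```

```bash
python3 - <<'E'
from h import *
import pickle
d=grab('wrist','w3.png');pickle.dump(d,open('w3.pkl','wb'))
cv2.imwrite('pics/w3b.png',cv2.convertScaleAbs(cv2.resize(d['image'][:280],(800,400),interpolation=cv2.INTER_CUBIC),alpha=1.4))
o=ctrl.get_obs();print(o['t'],o['tool_pos'],o['tool_rot'],o['opening'])
d=pickle.load(open('w2.pkl','rb'))
k=.7
P=lambda u,v,z:back(d,(u+.5)*k-.5,(v+.5)*k-.5,z)
a,b=P(291,50,0),P(501,54,0);print('guides',a,b,(a+b)/2,np.linalg.norm(a-b))
a,b=P(305,178,.096),P(510,178,.096);print('nose',a,b,np.linalg.norm(a-b),(a+b)/2)
E
```

```text
5.95 [ 0.58399326 -0.02012418  0.29459566] [-2.24646398e+00 -2.19409913e+00  1.58765255e-03] 0.013675850991549743
guides [0.53304141 0.10128701 0.        ] [0.63041507 0.09715139 0.        ] [0.58172824 0.0992192  0.        ] 0.09746144581778293
nose [0.55439991 0.04891831 0.096     ] [0.61687475 0.04734327 0.096     ] 0.062494692544008974 [0.58563733 0.04813079 0.096     ]
```

View pics/w3b.png

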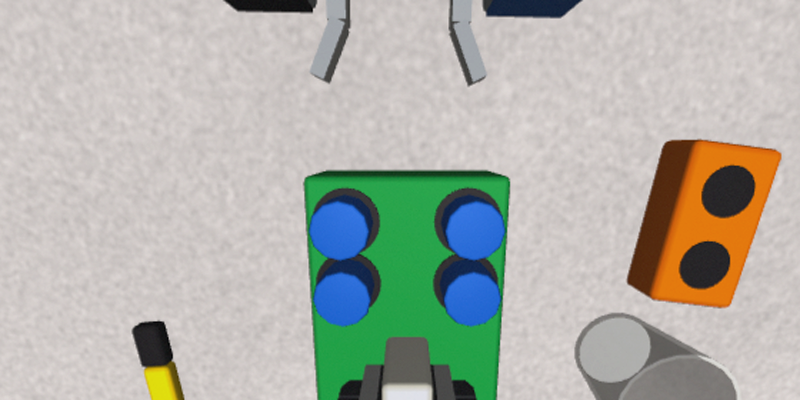

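```bash
python3 - <<'E'
from h import *
import pickle
d=pickle.load(open('w3.pkl','rb'))
k=.7
P=lambda u,v,z:back(d,(u+.5)*k-.5,(v+.5)*k-.5,z)
def L(n,p,q,z):
    a,b=P(*p,z),P(*q,z);e=a-b;print(n,a[:2],b[:2],(a+b)[:2]/2,np.linalg.norm(e),np.arctan2(-e[0],e[1]) if 0 else np.arctan2(-e[0],e[1]))
L('ends',(329,82),(470,85),0)
L('front base',(240,11),(562,17),0)
L('bend top inner',(347,22),(453,24),.026)
L('nose',(305,178),(510,178),.216)
o=ctrl.get_obs();print('th',2*np.arctan2(-o['tool_rot'][1],-o['tool_rot'][0]))
E
```

```text
ends [0.53265473 0.10174496] [0.63186774 0.09743366] [0.58226123 0.09958931] 0.09930663515360494 1.5273686972829565
front base [0.47577975 0.14713952] [0.69360558 0.1383868 ] [0.58469266 0.14276316] 0.21800160835556834 1.5306357171811185
bend top inner [0.55033093 0.13305724] [0.61728712 0.13034578] [0.58380903 0.13170151] 0.06701106838535632 1.5303225316720828
nose [0.554641   0.04878853] [0.61739213 0.04727302] [0.58601656 0.04803078] 0.06276942082180535 1.5466499977884989
th 1.5472126435311773
```

Emit:
drive_tool:
  rows:
    - [[0, -0.0066, 0], 0.017]
    - [[0, 0, 0.035], 0]
    - [[0, 0, 0.035], 0]
    - [[0, 0, 0.035], 0]
    - [[0, 0, 0.035], 0]
    - [[0, 0, 0.02], 0]
    - [[0, 0, 0.01], 0]
    - [[0, 0, 0.005], 0]
    - [[0, 0, 0], 0]
    - [[0, 0, 0], 0]

```text
t: 6.95
tool_pos: [0.5787, -0.0201, 0.1223]
tool_rot: [2.264, 2.175, 0.002]
contact_force: [-0.4, -0.3, -1.6]
opening: 0.0135
grip_force: 34.5
```

```bash
python3 - <<'E'
from h import *
import pickle
d=grab('wrist');pickle.dump(d,open('w4.pkl','wb'))
cv2.imwrite('pics/w4b.png',cv2.convertScaleAbs(cv2.resize(d['image'],(800,600),interpolation=cv2.INTER_CUBIC),alpha=1.4))
o=ctrl.get_obs();print(o['t'],o['tool_pos'],o['contact_force'],'th',2*np.arctan2(o['tool_rot'][1],o['tool_rot'][0]))
E
```

```text
7.0 [ 0.5788524  -0.02017104  0.12255263] [ 0.54290594  0.56443005 -0.74169107] th 1.5306784077534579
```

View pics/w4b.png

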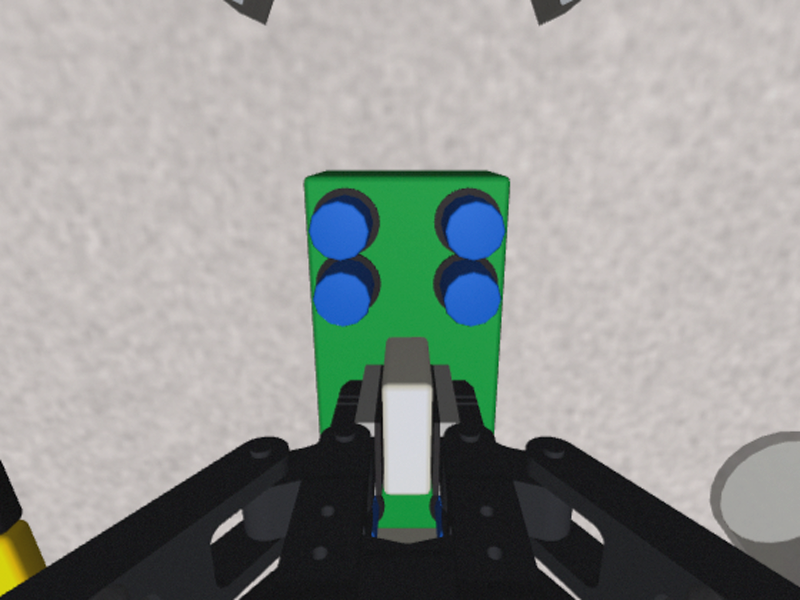

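The guide ends at (267,24) and (541,24) are level, and the nose is centred to about 1 mm. Next I lower it and advance.

Emit:
drive_tool:
  rows:
    - [[0.005, -0.0008, 0.003], 0]
    - [[0.01, 0, 0.002], 0]
    - [[0.01, 0, 0.001], 0]
    - [[0.01, 0, 0], 0]
    - [[0.01, 0, 0], 0]
    - [[0.01, 0, 0], 0]
    - [[0.007, 0, 0], 0]
    - [[0, 0, 0], 0]

```text
t: 7.8
tool_pos: [0.5804, 0.0435, 0.1161]
tool_rot: [2.264, 2.177, 0.003]
contact_force: [-0.8, 0.1, 5.9]
opening: 0.0137
grip_force: 35.5
```

Emit:
drive_tool:
  rows:
    - [[0.004, 0, 0], 0]
    - [[0.004, 0, 0], 0]
    - [[0.004, 0, 0], 0]
    - [[0.004, 0, 0], 0]
    - [[0.004, 0, 0], 0]
    - [[0, 0, 0], 0]

```text
t: 8.4
tool_pos: [0.5812, 0.0628, 0.1161]
tool_rot: [2.264, 2.176, 0.002]
contact_force: [0.0, -3.1, 5.3]
opening: 0.0133
grip_force: 35.6
```

Emit:
drive_tool:
  rows:
    - [[0.003, 0, -0.0005], 0]
    - [[0.003, 0, 0], 0]
    - [[0.003, 0, 0], 0]
    - [[0.003, 0, 0], 0]
    - [[0.003, 0, 0], 0]
    - [[0, 0, 0], 0]

```text
t: 9.0
tool_pos: [0.5814, 0.0776, 0.1161]
tool_rot: [2.264, 2.176, 0.001]
contact_force: [0.8, -1.8, 5.6]
opening: 0.0132
grip_force: 35.5
```

Emit:
drive_tool:
  rows:
    - [[0.004, 0, 0], 0]
    - [[0.004, 0, 0], 0]
    - [[0.004, 0, 0], 0]
    - [[0.004, 0, 0], 0]
    - [[0.004, 0, 0], 0]
    - [[0.004, 0, 0], 0]
    - [[0.004, 0, 0], 0]
    - [[0, 0, 0], 0]
    - [[0, 0, 0], 0]

```text
t: 9.9
tool_pos: [0.5825, 0.1057, 0.1161]
tool_rot: [2.265, 2.177, 0.002]
contact_force: [0.2, -2.4, 5.1]
opening: 0.0133
grip_force: 35.5
```

Emit:
drive_tool:
  rows:
    - [[0, 0, 0], 0]
    - [[0, 0, 0], 0]
    - [[0, 0, 0], 0]
    - [[0, 0, 0], 0]
    - [[0, 0, 0], 0]
    - [[0, 0, 0], 0]
    - [[0, 0, 0], 0]
  jaw: 0

```text
t: 10.6
tool_pos: [0.5821, 0.1049, 0.1154]
tool_rot: [-2.265, -2.176, -0.0]
contact_force: [0.8, 0.5, 1.1]
opening: 0.0854
grip_force: 0.0
```

Emit:
drive_tool:
  rows:
    - [[0, 0, -0.01], 0]
    - [[0, 0, -0.02], 0]
    - [[0, 0, -0.025], 0]
    - [[0, 0, -0.025], 0]
    - [[-0.03, 0, 0], 0]
    - [[-0.03, 0, 0], 0]
    - [[-0.03, 0, 0], 0]
    - [[-0.035, 0, 0], 0]
    - [[0, 0, 0], 0]

```text
t: 11.5
tool_pos: [0.5772, -0.0232, 0.1965]
tool_rot: [2.268, 2.171, -0.0]
contact_force: [-0.1, -0.4, -0.4]
opening: 0.0856
grip_force: 0.0
```

Emit:
drive_tool:
  rows:
    - [[0, 0, 0], 0]
    - [[0, 0, 0], 0]
    - [[0, 0, 0], 0]
    - [[0, 0, 0], 0]
    - [[0, 0, 0], 0]
    - [[0, 0, 0], 0]
  jaw: 1

```text
t: 12.1
tool_pos: [0.5771, -0.0196, 0.1954]
tool_rot: [-2.265, -2.177, 0.0]
contact_force: [0.1, -0.5, -0.4]
opening: 0.0003
grip_force: 0.0
```

```bash
python3 - <<'E'
from h import *
d=grab('wrist')
cv2.imwrite('pics/w5b.png',cv2.convertScaleAbs(cv2.resize(d['image'],(800,600),interpolation=cv2.INTER_CUBIC),alpha=1.4))
import pickle;pickle.dump(d,open('w5.pkl','wb'))
o=ctrl.get_obs();print(o['t'],o['tool_pos'],o['contact_force'],o['opening'])
E
```

```text
12.15 [ 0.57707046 -0.019679    0.19535965] [-0.7321048   0.96471125 -0.46754082] -0.0003847742623284425
```

View pics/w5b.png

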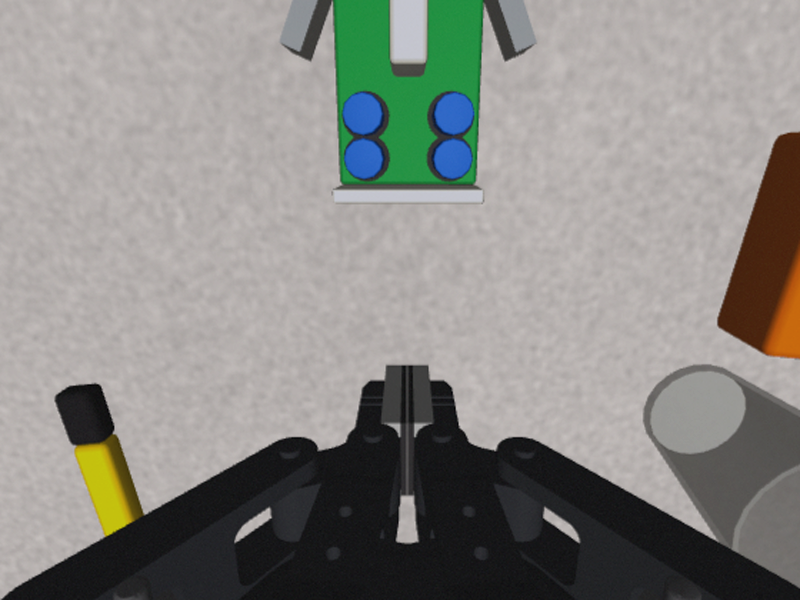

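The rack sits square in the lane with its plate edge at (333..484,195). The closed fingers at (407,365) are centred behind it.

Emit:
drive_tool:
  rows:
    - [[0, 0, 0.03], 0]
    - [[0, 0, 0.03], 0]
    - [[0, 0, 0.0275], 0]
    - [[0.01, 0, 0], 0]
    - [[0.01, 0, 0], 0]
    - [[0.01, 0, 0], 0]
    - [[0.005, 0, 0], 0]
    - [[0.004, 0, 0], 0]
    - [[0.004, 0, 0], 0]
    - [[0.004, 0, 0], 0]

```text
t: 13.15
tool_pos: [0.5793, 0.0269, 0.1086]
tool_rot: [2.264, 2.176, 0.0]
contact_force: [0.3, -0.6, 0.9]
opening: 0.0
grip_force: 0.9
```

Emit:
drive_tool:
  rows:
    - [[0.005, 0, 0], 0]
    - [[0.005, 0, 0], 0]
    - [[0.005, 0, 0], 0]
    - [[0.005, 0, 0], 0]
    - [[0.005, 0, 0], 0]
    - [[0.005, 0, 0], 0]
    - [[0.005, 0, 0], 0]
    - [[0, 0, 0], 0]

```text
t: 13.95
tool_pos: [0.5802, 0.0629, 0.1077]
tool_rot: [-2.264, -2.177, -0.0]
contact_force: [-0.1, -0.6, 0.0]
opening: 0.0002
grip_force: 0.0
```

Emit:
drive_tool:
  rows:
    - [[0.003, 0, 0], 0]
    - [[0.003, 0, 0], 0]
    - [[0.003, 0, 0], 0]
    - [[0.002, 0, 0], 0]

```text
t: 14.35
tool_pos: [0.5806, 0.0732, 0.1076]
tool_rot: [-2.265, -2.176, 0.0]
contact_force: [0.7, -0.3, -0.4]
opening: -0.0001
grip_force: 0.3
```

Emit:
drive_tool:
  rows:
    - [[0.001, 0, 0], 0]
    - [[0.001, 0, 0], 0]
    - [[0.001, 0, 0], 0]

```text
t: 14.65
tool_pos: [0.5809, 0.076, 0.1079]
tool_rot: [-2.265, -2.176, 0.0]
contact_force: [1.2, -0.3, -1.3]
opening: -0.0
grip_force: 0.3
```

Emit:
drive_tool:
  rows:
    - [[0.001, 0, 0], 0]
    - [[0.001, 0, 0], 0]
    - [[0.001, 0, 0], 0]

```text
t: 14.95
tool_pos: [0.5811, 0.079, 0.1079]
tool_rot: [2.265, 2.176, 0.0]
contact_force: [0.5, -0.8, -1.3]
opening: 0.0001
grip_force: 0.3
```

Emit:
drive_tool:
  rows:
    - [[0.001, 0, 0], 0]
    - [[0.001, 0, 0], 0]
    - [[0.001, 0, 0], 0]

```text
t: 15.25
tool_pos: [0.5812, 0.082, 0.1079]
tool_rot: [2.265, 2.177, 0.0]
contact_force: [-0.9, -1.2, 0.4]
opening: 0.0001
grip_force: 0.3
```

Emit:
drive_tool:
  rows:
    - [[0.001, 0, 0], 0]
    - [[0.001, 0, 0], 0]
    - [[0.001, 0, 0], 0]

```text
t: 15.55
tool_pos: [0.5813, 0.085, 0.1079]
tool_rot: [2.265, 2.177, 0.0]
contact_force: [-0.7, -1.4, 0.1]
opening: 0.0001
grip_force: 0.3
```

Emit:
drive_tool:
  rows:
    - [[0.001, 0, 0], 0]
    - [[0.001, 0, 0], 0]
    - [[0.001, 0, 0], 0]

```text
t: 15.85
tool_pos: [0.5814, 0.088, 0.1079]
tool_rot: [-2.265, -2.177, 0.0]
contact_force: [-0.1, -0.2, -0.6]
opening: -0.0002
grip_force: 0.3
```

Emit:
drive_tool:
  rows:
    - [[0.001, 0, 0], 0]
    - [[0.001, 0, 0], 0]
    - [[0.001, 0, 0], 0]

```text
t: 16.15
tool_pos: [0.5815, 0.091, 0.1079]
tool_rot: [-2.265, -2.177, -0.0]
contact_force: [0.1, -0.5, 0.1]
opening: 0.0001
grip_force: 0.3
```

Emit:
drive_tool:
  rows:
    - [[0.001, 0, 0], 0]
    - [[0.001, 0, 0], 0]
    - [[0.001, 0, 0], 0]

```text
t: 16.45
tool_pos: [0.5816, 0.094, 0.1079]
tool_rot: [2.265, 2.177, 0.0]
contact_force: [0.3, -0.2, 0.6]
opening: -0.0002
grip_force: 0.4
```

Emit:
drive_tool:
  rows:
    - [[0.001, 0, 0], 0]
    - [[0.001, 0, 0], 0]
    - [[0.001, 0, 0], 0]

```text
t: 16.75
tool_pos: [0.5818, 0.097, 0.1079]
tool_rot: [2.265, 2.177, -0.0]
contact_force: [0.7, -0.6, 0.2]
opening: 0.0003
grip_force: 0.4
```

Emit:
drive_tool:
  rows:
    - [[0.001, 0, 0], 0]
    - [[0.001, 0, 0], 0]
    - [[0.001, 0, 0], 0]

```text
t: 17.05
tool_pos: [0.5819, 0.1, 0.1079]
tool_rot: [2.265, 2.177, -0.0]
contact_force: [-0.6, -0.0, -0.7]
opening: 0.0003
grip_force: 0.5
```

```bash
python3 - <<'E'
from h import *
d=grab('wrist');s=grab('scene')
a=cv2.resize(d['image'][:300],(560,300));b=cv2.resize(s['image'][90:230,270:410],(420,420),interpolation=cv2.INTER_CUBIC)
c=np.zeros((420,800,3),np.uint8);c[:300,:380]=a[:,90:470];c[:,380:]=b
cv2.imwrite('pics/w6.png',cv2.convertScaleAbs(c,alpha=1.4))
E
```

```text
(no output)
```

View pics/w6.png

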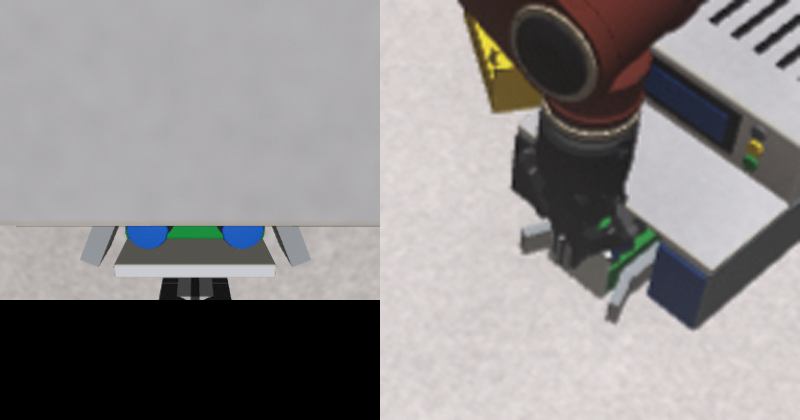

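The rack is moving in: the plate edge is at crop row 276 with the fingers right behind it. There is no stop force yet, so I continue.

Emit:
drive_tool:
  rows:
    - [[0.001, 0, 0], 0]
    - [[0.001, 0, 0], 0]
    - [[0.001, 0, 0], 0]

```text
t: 17.45
tool_pos: [0.5819, 0.1022, 0.1079]
tool_rot: [2.264, 2.176, -0.003]
contact_force: [-1.6, -7.6, 2.4]
opening: 0.0002
grip_force: 3.6
```

Emit:
drive_tool:
  rows:
    - [[0.0003, 0, 0], 0]
    - [[0, 0, 0], 0]
    - [[0, 0, 0], 0]

```text
t: 17.75
tool_pos: [0.5819, 0.1022, 0.1079]
tool_rot: [2.264, 2.176, -0.003]
contact_force: [-2.3, -5.2, 0.7]
opening: -0.0002
grip_force: 2.8
```

Emit:
drive_tool:
  rows:
    - [[0.0004, 0, 0], 0]
    - [[0.0004, 0, 0], 0]
    - [[0, 0, 0], 0]
    - [[0, 0, 0], 0]

```text
t: 18.15
tool_pos: [0.582, 0.1023, 0.108]
tool_rot: [2.264, 2.175, -0.005]
contact_force: [-1.6, -8.0, 1.8]
opening: 0.0004
grip_force: 4.2
```

It's rigid: the tool holds at y = 0.102 while the force climbs. That's the stop. I back off along the lane, then go up.

Emit:
drive_tool:
  rows:
    - [[-0.002, 0, 0], 0]
    - [[-0.005, 0, 0], 0]
    - [[-0.02, 0, 0], 0]
    - [[-0.03, 0, 0], 0]
    - [[-0.03, 0, 0], 0]
    - [[0, 0, -0.04], 0]
    - [[0, 0, -0.04], 0]
    - [[0, 0, -0.04], 0]
    - [[0, 0, 0], 0]

```text
t: 19.05
tool_pos: [0.582, 0.0169, 0.2359]
tool_rot: [2.258, 2.17, 0.015]
contact_force: [-0.2, -0.2, 0.3]
opening: -0.0003
grip_force: 0.0
```

```bash
python3 - <<'E'
from h import *
import pickle
d=grab('wrist');pickle.dump(d,open('w7.pkl','wb'));s=grab('scene')
cv2.imwrite('pics/w7.png',cv2.convertScaleAbs(cv2.resize(d['image'][:280],(800,400),interpolation=cv2.INTER_CUBIC),alpha=1.4))
E
```

```text
(no output)
```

View pics/w7.png

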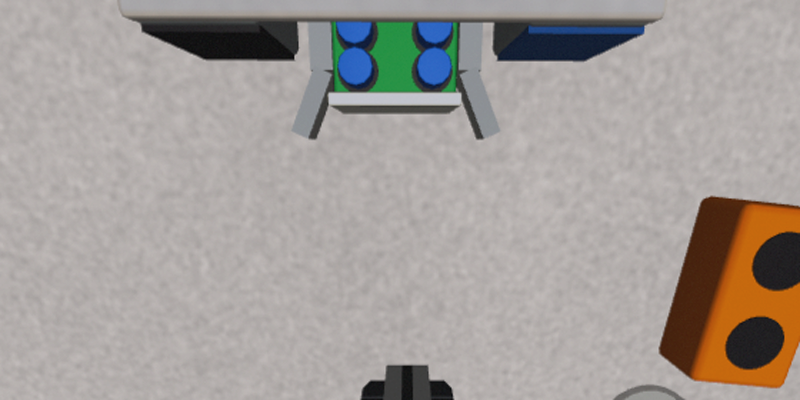

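The rack sits square and flat in the lane. The plate edge at (330..461,99) stands about 30 mm outside the mouth, and the fingers are clear.

```bash
python3 -c "
from station import ctrl
print(ctrl.finish_job())"
```

```text
the job is handed in; nothing more can be done
None
```

The green rack is in the reader bay, nose first and flat. I pushed it until the stop pushed back with about 8 N, then let go; the job is handed in, nothing else was touched, and the judge returned no verdict.

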